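Put the trimmer heads away

ROBOT

A 6-joint arm with a two-finger parallel gripper is mounted at the origin on a cart in front of the work surface, level with it; the furniture and walls round the work are solid. World frame = base frame: x ahead of the robot, y to its left, z up, the work surface at z = 0. Lengths are in m, angles in rad, forces in N, time in s.
With the tool pointing down it reaches from about 0.225 to 0.875 m from the base axis. Payload 3.4 kg.
Tool frame: the origin (TCP) lies on the centre line of the jaws, within the pads' length; the fingertips stand 14 mm ahead of it and the grasp point (between the pads) lies 5 mm behind it; z points along the fingers, y is the line along which they close (so a half turn about z gives the same grasp; the last joint's range is limited). The gripper opens to 85 mm and grips with 20 to 120 N. Pads are 22 mm wide; open, the fingers measure 114 mm over their backs; the gripper's body (76 mm by 85 mm) begins 54 mm behind the grasp point. The pads swing forward as they close: fully open they stand 13 mm farther back than shut.
Start: joints at [-1.376, 0.276, 1.505, -0, 1.361, -0.121], TCP at [0.179, -0.547, 0.245] pointing down, gripper open.
Joint ranges: [-2.89, 2.89], [-0.75, 2.08], [0.22, 2.7], [-1.18, 4.32], [0.11, 2.71], [-2.7, 2.7]. Speed limits (rad/s): [2.57, 2.57, 3.14, 3.14, 3.14, 3.14].

INTERFACE

Orientations are given as a unit quaternion [w, x, y, z].
In Python, from rig import manip, eyes gives the robot as it stands.
- The arm moves only by the shell command python3 -m creep 'ROWS' [FORCE]. ROWS is JSON, a list of rows, each a list of 5 numbers: the opening, from 0 (shut) to 1 (fully open), then the shift along the tool's x, y, z normalised to -1 to 1, where 1 is 0.5 m, then the turn about the tool's z normalised to -1 to 1, where 1 is 360 degrees. In form: [[fingers, dx, dy, dz, spin], ...]. A call has 1 to 10 rows; each row is the pose to reach, as a shift and turn from the pose commanded when the call began, along the tool's axes at that moment, turning the shorter way round; what a row does not reach only later rows make up. A row lasts 1/10 s, in which the tool goes at most 50 mm and 8.59 degrees, less where a joint would pass 70% of its speed; a pose out of reach is approached as far as the arm can. A call with a number of a shift or a turn outside -1 to 1 is refused whole. A call with a gripper value outside its range is refused whole. The fingers move at their own pace and stop on an object; FORCE is the grip in N (left out, the last holds). Time passes only in rows, so rows that repeat a pose let the fingers close. It gives the time, the measured TCP pose, the force, the opening and the grip force at its end, in the units of the state.
- manip.get_state(): the state, without advancing time (a new reading comes with each control period).
- eyes.get_image(name): name is "side" or "top" or "wrist"; returns a dict with "frame" (400x640x3 uint8, red, green, blue), "fx", "fy", "cx", "cy" (pixels), "R" (3x3) and "t" (3): a world point X has camera coordinates R X + t. Camera axes: x right, y down, z forward; pixel columns grow to the right and rows downward; lengths in m; the calibration is good to about 2 mm. A picture is of the moment at which its call begins. There is no depth.
- manip.sign_off(): hands the job in; it is judged then, once.
Trained networks look in the newest picture that a camera, given by its name, has taken for a name from the list of things; names that differ only in an ending like _2 or _b are one class to them, and where a whole thing is asked for, a point or a joint stands for the part that bears it (a point fixed in the world has none). Each returns a list of dicts, best first, with "confidence" (0 to 1); they miss things now and then, are a little off and sometimes report something else, mostly with a low value. They report only what shows in the picture. A call takes as long as a camera call. They do not tell look-alikes from the thing itself.
- eyes.regions_of(camera, label): "mask" (400x640 bool, what is visible of it) and "bbox" ([left, top, right, bottom] in pixels, round what is visible of it).
- eyes.place_of(camera, label): "centre" ([column, row] in pixels: a listed point, or the origin of a listed thing).
The state is a dict: "clock": time; "qpos": joint angles; "qd": joint speeds; "effort": joint torques, N m; "position": TCP position; "ee_rot": TCP orientation; "contact_force": force on the tool from outside, world axes, zero at the start; "moment": the same for the moment, N m; "width": finger opening in m; "gripper_force": force on a finger pad.
Only numpy, scipy, OpenCV 4.12 (cv2) and the standard library are available. Lean on these libraries where they do the work, as an engineer would, in place of code of your own. Each camera call takes 0.05 s, during which the arm holds its last target. There are 200 camera calls.

TASK

Trimming is finished, so put the paper trimmer's heads away: slide the orange cutting head along the rail to the near end, where the lips are cut away, lift it off, and stand all four heads upright in the tray, one to a bay: orange on the red pad, purple in the bay next to orange, teal in the bay at the opposite end and yellow between purple and teal. Leave the yellow tape roll and the bead lizard where they lie.

Things in the scene. Friction and masses are not known exactly. Their poses are not given: they have to be found in the camera images.
- trimmer: White paper trimmer, fixed, 250 (x, +x the far end) x 106 mm. Origin: centre of underside. Aluminium rail with T channel along x at y = -28 mm: channel floor z = 10 mm, lips' top z = 18.5 mm, slot between lips 15 mm. The lips hold a head's foot down (2 mm play), but are cut away at the near end from x = -61 to -119 mm (end cap): there, with its origin at x = -99 to -82 mm, a head lifts out.
- head_orange: Orange cutting head; at the start it is captive in the trimmer's rail, its x along the rail. 44 mm long (x) x 30 mm wide (y) body up to z = 44 mm, 37 x 25 mm thumb piece with black ribs on it up to 54 mm, black T foot (plate 40 x 24 x 4 mm, 12 mm wide stem; body starts 10.5 mm up). Origin: centre of the foot's underside, z up; 60 g. Grip from above by ends or sides.
- head_purple: Purple wavy-cut head, at the start standing loose on the table. 44 mm long (x) x 30 mm wide (y) body up to z = 44 mm, 37 x 25 mm thumb piece with black ribs on it up to 54 mm, black T foot (plate 40 x 24 x 4 mm, 12 mm wide stem; body starts 10.5 mm up). Origin: centre of the foot's underside, z up; 60 g. Grip from above by ends or sides.
- head_yellow: Yellow perforating head, at the start standing loose on the table. 44 mm long (x) x 30 mm wide (y) body up to z = 44 mm, 37 x 25 mm thumb piece with black ribs on it up to 54 mm, black T foot (plate 40 x 24 x 4 mm, 12 mm wide stem; body starts 10.5 mm up). Origin: centre of the foot's underside, z up; 60 g. Grip from above by ends or sides.
- head_teal: Teal (blue-green) scoring head, at the start standing loose on the table. 44 mm long (x) x 30 mm wide (y) body up to z = 44 mm, 37 x 25 mm thumb piece with black ribs on it up to 54 mm, black T foot (plate 40 x 24 x 4 mm, 12 mm wide stem; body starts 10.5 mm up). Origin: centre of the foot's underside, z up; 60 g. Grip from above by ends or sides.
- caddy: Open light-grey tray, fixed, 66 (x) x 183 (y) x 14 mm high, floor and walls 3 mm thick. Four bays in a row along y, centres at y = -67.5, -22.5, 22.5, 67.5 mm, each 60 (x) x 42 mm (y) inside; a head stands in a bay with its length along the tray's x. Origin: centre of the underside. One end bay has a red pad on its floor, the other a grey one.
- red_pad: Thin red pad, 58 x 40 x 1 mm, on the floor of one end bay of the caddy (at either end, its y = +67.5 or -67.5 mm): marks the blade bay. Its origin is the centre of its underside, 3 mm above the table.
- lizard: Black bead lizard, 94 x 162 x 9 mm, lying loose on the table; not part of the job. Origin near its middle, underside.
- tape_roll: Roll of yellow paper tape, 41 mm across, 15 mm high, lying loose on the table; not part of the job. Origin: centre of its underside.
Not all that is in view belongs to the job. Several things have the shape of the red_pad; the one meant has the colours described above.

How it is judged:
By the outcome, as a careful person would: the job done as asked, in the order asked, and still so for the second after the job is handed in, with the robot touching nothing.
It also fails if it takes over 80 s, if anything falls off the work surface, if the arm or the gripper's body presses on something with over 40 N, if the wrist force passes 120 N, or if a joint passes its speed limit or range.

## Working session

There is one attempt and no reset: what is moved stays moved. The work goes in short steps, Python scripts to look and compute and a shell command to move; the robot and the scene stay as the last step left them, time stands still between calls to the robot, and variables do not carry over. Pictures are saved under pics/ and viewed, at most 14 in all, crops included, and the job is handed in when it is done.

```bash
mkdir -p pics; ls
cat > h.py <<'E'
import numpy as np,cv2
from rig import manip,eyes
def shot(cam,fn=None):
    d=eyes.get_image(cam)
    if fn: cv2.imwrite('pics/'+fn,d['frame'][:,:,::-1])
    return d
def unproj(d,uv,z):
    R=np.array(d['R']);t=np.array(d['t'])
    r=R.T@np.array([(uv[0]-d['cx'])/d['fx'],(uv[1]-d['cy'])/d['fy'],1]); c=-R.T@t
    return c+r*(z-c[2])/r[2]
def proj(d,X):
    p=np.array(d['R'])@np.array(X)+np.array(d['t']); return [d['fx']*p[0]/p[2]+d['cx'],d['fy']*p[1]/p[2]+d['cy']]
E
python3 - <<'E'
from h import *
np.set_printoptions(precision=4,suppress=True)
s=manip.get_state();print(s['clock'],s['position'],s['ee_rot'],s['width'])
for c in('top','side'):
    d=shot(c,c+'0.png');print(c,'cam at',-np.array(d['R']).T@d['t'])
    for n in('trimmer','head_orange','head_purple','head_yellow','head_teal','caddy','red_pad','tape_roll','lizard'):
        for r in eyes.place_of(c,n)[:3]: print(c,n,r['centre'],round(r['confidence'],2),unproj(d,r['centre'],{'trimmer':0,'head_orange':.01}.get(n,0))[:2])
E
```

```text
pics
0.0 [ 0.1785 -0.546   0.2444] [-0.0009  0.9876  0.1572 -0.    ] 0.08519001721392368
top cam at [ 0.4119 -0.1159  0.8702]
top trimmer [217.1, 171.8] 0.57 [0.587  0.1205]
top head_orange [230.9, 140.8] 0.78 [0.6578 0.0886]
top head_purple [378.8, 189.9] 0.53 [ 0.544  -0.2518]
top head_yellow [285.5, 186.6] 0.89 [ 0.5521 -0.0375]
top head_teal [334.7, 184.9] 0.85 [ 0.5558 -0.1505]
top caddy [325.3, 131.3] 0.82 [ 0.6834 -0.1294]
top red_pad [293.4, 131.0] 0.89 [ 0.6842 -0.0546]
top red_pad [292.2, 252.3] 0.78 [ 0.4029 -0.054 ]
top red_pad [379.5, 186.8] 0.71 [ 0.5512 -0.2536]
top tape_roll [228.9, 135.2] 0.72 [0.6741 0.0961]
top tape_roll [418.6, 194.6] 0.48 [ 0.5328 -0.3431]
top lizard [341.1, 241.2] 0.9 [ 0.4272 -0.1639]
side cam at [ 0.5295 -1.1453  0.5857]
side trimmer [327.1, 177.9] 0.6 [0.5948 0.1255]
side trimmer [350.6, 178.2] 0.28 [0.6622 0.1239]
side head_orange [315.0, 203.8] 0.7 [ 0.5567 -0.0529]
side head_orange [351.7, 178.1] 0.66 [0.6631 0.1029]
side head_purple [313.0, 247.0] 0.69 [ 0.5489 -0.2382]
side head_yellow [318.4, 205.9] 0.66 [ 0.5656 -0.0454]
side head_teal [369.8, 224.6] 0.32 [ 0.686 -0.14 ]
side caddy [371.3, 223.1] 0.55 [ 0.6905 -0.1329]
side red_pad [259.1, 268.5] 0.72 [ 0.437  -0.3192]
side red_pad [255.6, 204.1] 0.61 [ 0.4045 -0.0361]
side red_pad [367.9, 209.9] 0.56 [ 0.69   -0.0665]
side tape_roll [307.0, 278.9] 0.69 [ 0.5352 -0.3547]
side lizard [264.8, 231.0] 0.77 [ 0.4379 -0.17  ]
```

Run:
```python
import cv2
a=cv2.imread('pics/top0.png');cv2.imwrite('pics/top0c.png',cv2.resize(a[80:290,180:450],None,fx=2.8,fy=2.8,interpolation=cv2.INTER_CUBIC))
b=cv2.imread('pics/side0.png');cv2.imwrite('pics/side0c.png',cv2.resize(b[130:310,200:440],None,fx=3.2,fy=3.2,interpolation=cv2.INTER_CUBIC))
```

```text
(no output)
```

View pics/top0c.png

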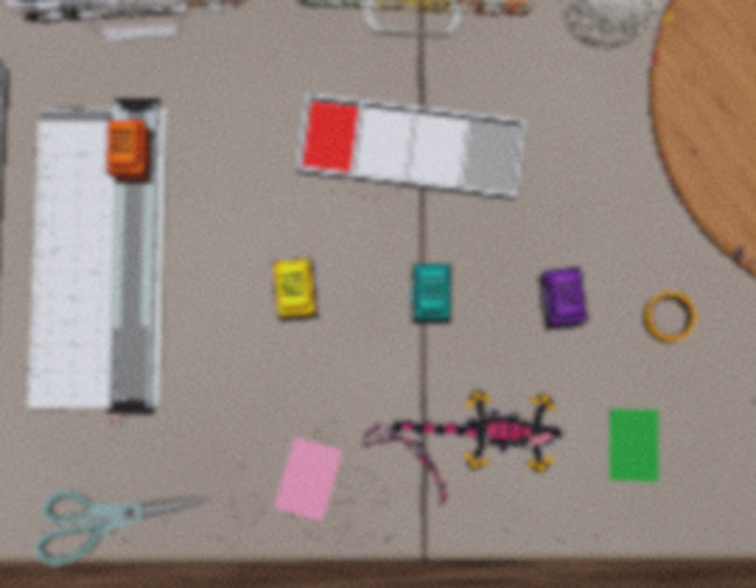

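View pics/side0c.png

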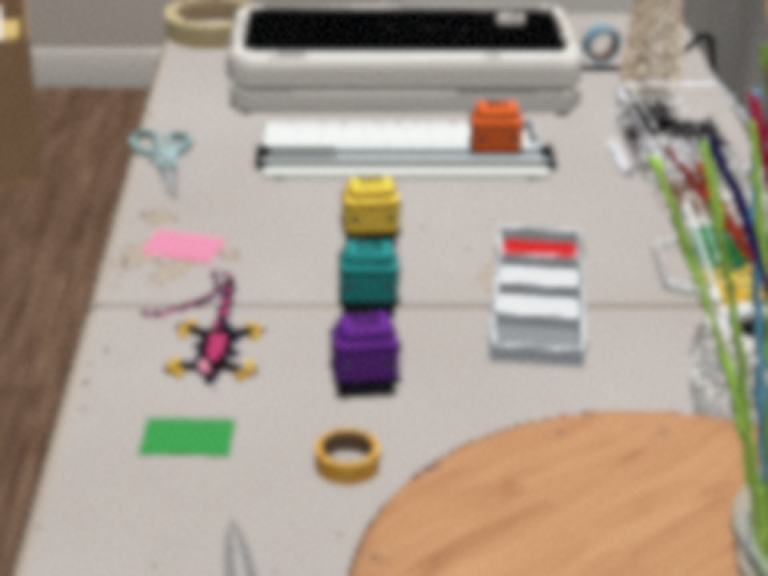

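Three pad-like candidates besides the caddy's grey one. Red is at top (293,131) inside the caddy, pink at (290,252) and green at (406,239) on the table. The red one in the caddy's left (+y) end bay fits, and the enlarged crop confirms it. The bays from +y to -y are therefore orange, purple, yellow, teal. Next I'll fit the poses by silhouette.

```bash
cat >> h.py <<'E'
from scipy.optimize import minimize
def box(x,y,z0,z1): return np.array([[a*x/2,b*y/2,c] for a in(-1,1) for b in(-1,1) for c in(z0,z1)])
HEAD=[box(.040,.024,0,.004),box(.044,.030,.0105,.044),box(.037,.025,.044,.054)]
CAD=[box(.066,.183,0,.014)]; TRIM=[box(.25,.106,0,.0185)]
def render(d,parts,p,z,S=4):
    m=np.zeros((400*S,640*S),np.uint8);c,s=np.cos(p[2]),np.sin(p[2])
    for b in parts:
        w=np.c_[p[0]+c*b[:,0]-s*b[:,1],p[1]+s*b[:,0]+c*b[:,1],b[:,2]+z]
        q=(np.array([proj(d,v) for v in w])+.5)*S
        cv2.fillConvexPoly(m,cv2.convexHull(q.astype(np.float32)).round().astype(np.int32),1)
    return cv2.resize(m.astype(np.float32),(640,400),interpolation=cv2.INTER_AREA)
def fit(views,parts,p0,z):
    def cost(p):
        c=0
        for d,m in views:
            r=render(d,parts,p,z); c+=1-np.minimum(r,m).sum()/np.maximum(r,m).sum()
        return c/len(views)
    best=None
    for dy in (-.15,0,.15):
        p=np.array(p0)+[0,0,dy]
        sx=np.array([p,p+[.01,0,0],p+[0,.01,0],p+[0,0,.1]])
        r=minimize(cost,p,method='Nelder-Mead',options=dict(initial_simplex=sx,xatol=1e-4,fatol=1e-4,maxiter=120))
        if best is None or r.fun<best.fun: best=r
    return best.x,best.fun
def mask(cam,n,d,p0,z):
    rs=eyes.regions_of(cam,n)
    u=np.array(proj(d,[p0[0],p0[1],z+.02]))
    rs=[r for r in rs if r['bbox'][0]-6<u[0]<r['bbox'][2]+6 and r['bbox'][1]-6<u[1]<r['bbox'][3]+6]
    return rs[0]['mask'].astype(np.float32) if rs else None
E
python3 - <<'E'
from h import *
np.set_printoptions(precision=4,suppress=True)
D={c:shot(c) for c in('side','top')}
for n,parts,p0,z in(('trimmer',TRIM,(.587,.12,0),0),('head_orange',HEAD,(.655,.09,0),.01),('head_purple',HEAD,(.544,-.25,0),0),('head_teal',HEAD,(.55,-.145,0),0),('head_yellow',HEAD,(.553,-.038,0),0),('caddy',CAD,(.685,-.13,-.1),0)):
    V=[]
    for c in D:
        eyes_d=D[c]
        m=mask(c,n,eyes_d,p0,z)
        if m is None: print(n,c,'none');continue
        V.append((c,(eyes_d,m)))
    for c,v in V: print(n,c,*fit([v],parts,p0,z))
    if len(V)>1: print(n,'both',*fit([v for _,v in V],parts,p0,z))
print(manip.get_state()['clock'])
E
```

```text
trimmer top none
trimmer side [0.5908 0.1344 0.0038] 0.3450005054473877
head_orange side [0.6706 0.1065 0.0018] 0.21702897548675537
head_orange top [0.6653 0.0933 0.0646] 0.15988051891326904
head_orange both [0.6679 0.0943 0.0404] 0.21301621198654175
head_purple side [ 0.5497 -0.251   0.019 ] 0.06594723463058472
head_purple top [ 0.5477 -0.2521  0.045 ] 0.07637780904769897
head_purple both [ 0.5487 -0.2518  0.0724] 0.08011242747306824
head_teal side [ 0.5543 -0.1432 -0.0034] 0.13101136684417725
head_teal top [ 0.5521 -0.148  -0.0015] 0.07463270425796509
head_teal both [ 0.5537 -0.1481 -0.0009] 0.12654396891593933
head_yellow side [ 0.5587 -0.0258 -0.0301] 0.24213188886642456
head_yellow top [ 0.5552 -0.0407  0.1114] 0.09739631414413452
head_yellow both [ 0.5561 -0.0399  0.1209] 0.19344228506088257
caddy side [ 0.6822 -0.1323 -0.1406] 0.19213539361953735
caddy top [ 0.6796 -0.1331 -0.1267] 0.37471073865890503
caddy both [ 0.681  -0.1332 -0.1286] 0.29880771040916443
1.7
```

Run:
```python
from h import *
np.set_printoptions(precision=4,suppress=True)
d=shot('top');f=d['frame'];s=shot('side')
def C(l,z,dd=d,o=(180,80),k=2.8): return np.array([unproj(dd,((u+.5)/k+o[0]-.5,(v+.5)/k+o[1]-.5),z)[:2] for u,v in l])
print('caddy',C([(307,95),(524,120),(519,196),(298,172)],.014), C([(307,95),(524,120),(519,196),(298,172)],.014).mean(0))
print('caddy side near/far corners',C([(495,229),(580,231),(583,350),(491,348)],.014,s,(200,130),3.2))
print('caps',C([(137,103),(131,407)],.0185),C([(137,103),(131,407)],.0185).mean(0))
print('caps side',C([(262,157),(550,157)],.0185,s,(200,130),3.2))
h=cv2.cvtColor(f,cv2.COLOR_RGB2HSV)
for dd,n in((d,'top'),(s,'side')):
    h=cv2.cvtColor(dd['frame'],cv2.COLOR_RGB2HSV).astype(int)
    for nm,lo,hi in(('red',174,4),('orange',5,14)):
        H=h[...,0];m=((H>=lo)|(H<=hi) if lo>hi else (H>=lo)&(H<=hi))&(h[...,1]>150)&(h[...,2]>90)
        m[:80]=0;m[290:]=0;m[:,:180]=0;m[:,400:]=0
        nn,l,st,c=cv2.connectedComponentsWithStats(m.astype(np.uint8))
        for i in np.argsort(-st[1:,4])[:2]+1: 
            print(n,nm,st[i],c[i],unproj(dd,c[i],.004 if nm=='red' else .04)[:2])
            if nm=='orange' and st[i,4]>60: print(fit([(dd,(l==i).astype(np.float32))],HEAD[1:],(.655,.09,0),.01))
            if nm=='red' and st[i,4]>60: print(fit([(dd,(l==i).astype(np.float32))],[box(.058,.040,0,.001)],(.685,-.06,-.1),.003))
```

```text
caddy [[ 0.7216 -0.0458]
 [ 0.6999 -0.2256]
 [ 0.6353 -0.2203]
 [ 0.6558 -0.039 ]] [ 0.6781 -0.1327]
caddy side near/far corners [[ 0.6569 -0.0461]
 [ 0.7242 -0.0493]
 [ 0.7015 -0.2274]
 [ 0.6379 -0.2249]]
caps [[0.7132 0.0936]
 [0.4632 0.0906]] [0.5882 0.0921]
caps side [[0.4666 0.0792]
 [0.7159 0.0807]]
top red [289 117  18  24 351] [297.5897 128.0855] [ 0.6899 -0.0646]
(array([ 0.6911, -0.0636, -0.1053]), np.float64(0.16191613674163818))
top orange [219 123  14  20 260] [225.3538 132.5885] [0.6681 0.0944]
(array([0.6679, 0.0944, 0.2922]), np.float64(0.3186016082763672))
top orange [362  81   2   2   3] [362.6667  81.6667] [ 0.7881 -0.2147]
side red [358 205  21   4  56] [368.     206.5179] [ 0.6912 -0.0559]
side orange [348 162  15  15 196] [354.4388 169.0816] [0.6689 0.0978]
(array([ 0.6699,  0.1025, -0.1097]), np.float64(0.3223854899406433))
```

```bash
python3 -m creep '[[1,0.989,-0.636,0.06,-0.2014],[1,0.989,-0.636,0.06,-0.2014],[1,0.989,-0.636,0.06,-0.2014],[1,0.989,-0.636,0.06,-0.2014],[1,0.989,-0.636,0.06,-0.2014],[1,0.989,-0.636,0.06,-0.2014],[1,0.989,-0.636,0.06,-0.2014],[1,0.989,-0.636,0.06,-0.2014],[1,0.989,-0.636,0.06,-0.2014],[1,0.989,-0.636,0.06,-0.2014]]' 30
cat >> h.py <<'E'
def go(x,y,z,yaw=None):
    "yaw: world angle of tool y (0 = along +x); prints row numbers"
    s=manip.get_state();w,a,b,c=s['ee_rot']
    from scipy.spatial.transform import Rotation as Ro
    R=Ro.from_quat([a,b,c,w]).as_matrix()
    d=R.T@(np.array([x,y,z])-s['position'])/.5
    cur=np.arctan2(R[1,1],R[0,1]);sp=0
    if yaw is not None: sp=-((yaw-cur+np.pi/2)%np.pi-np.pi/2)/(2*np.pi)
    print('pos',np.round(s['position'],4),'yaw',round(cur,4),'row',np.round(d,4),round(sp,4),'t',round(s['clock'],2),'w',round(s['width'],4),'tilt',np.round(R[:2,2],4))
E
python3 -c "
from h import *
go(.667,.093,.15,.01)"
```

```text
clock: 2.8
position: [0.495, -0.1577, 0.22]
ee_rot: [0.001, 0.703, 0.711, 0.0]
contact_force: [0.7, -0.7, -0.1]
width: 0.0853
gripper_force: 0.0
pos [ 0.495  -0.1577  0.22  ] yaw 0.0116 row [0.4974 0.3496 0.14  ] 0.0003 t 2.8 w 0.0853 tilt [ 0.0008 -0.0007]
```

```bash
python3 -m creep '[[1,0.497,0.35,0.14,0],[1,0.497,0.35,0.14,0],[1,0.497,0.35,0.14,0],[1,0.497,0.35,0.14,0],[1,0.497,0.35,0.14,0],[1,0.497,0.35,0.14,0],[1,0.497,0.35,0.14,0],[1,0.497,0.35,0.14,0]]'
python3 - <<'E'
from h import *
go(.667,.093,.04,.01)
d=shot('wrist','w1.png')
for n in ('head_orange','trimmer'):
  for r in eyes.place_of('wrist',n): print(n,r['centre'],r['confidence'],unproj(d,r['centre'],.01))
print(proj(d,[.667,.093,.064]))
E
```

```text
clock: 3.6
position: [0.6666, 0.0925, 0.1485]
ee_rot: [-0.001, 0.702, 0.712, -0.001]
contact_force: [-1.0, -0.6, -0.1]
width: 0.0854
gripper_force: 0.0
pos [0.6666 0.0925 0.1485] yaw 0.0133 row [0.001  0.0012 0.217 ] 0.0005 t 3.6 w 0.0854 tilt [-0.0017 -0.0003]
head_orange [320.6, 181.8] 0.74 [0.66498857 0.09280852 0.01      ]
trimmer [223.6, 143.8] 0.85 [0.59072031 0.12199015 0.01      ]
[np.float64(323.19832805221716), np.float64(205.90751040250487)]
```

View pics/w1.png

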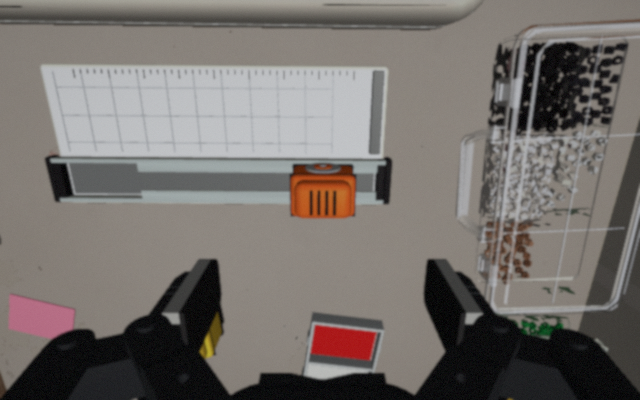

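The wrist view shows the orange head centred at (323,205), matching the projected (323,206), and the rail runs parallel to the image rows. Descending and gripping.

```bash
python3 -m creep '[[1,0.001,0.001,0.1,0],[1,0.001,0.001,0.18,0],[1,0.001,0.001,0.217,0],[1,0.001,0.001,0.217,0],[0.3,0.001,0.001,0.217,0],[0.3,0.001,0.001,0.217,0],[0.3,0.001,0.001,0.217,0],[0.3,0.001,0.001,0.217,0],[0.3,0.001,0.001,0.217,0]]' 30
python3 - <<'E'
from h import *
d=shot('wrist','w2.png')
go(.5,.0908,.042,.01); print(manip.get_state()['contact_force'])
E
```

```text
clock: 4.65
position: [0.6682, 0.0911, 0.0436]
ee_rot: [0.002, 0.703, 0.711, 0.001]
contact_force: [-1.0, -1.6, 6.3]
width: 0.0435
gripper_force: 31.9
pos [0.6682 0.0911 0.0436] yaw 0.0107 row [ 0.003  -0.3363  0.002 ] 0.0001 t 4.7 w 0.0432 tilt [ 0.0039 -0.0007]
[-0.0772609  -0.99507488  7.00162528]
```

```bash
python3 -m creep '[[0.3,0,0,-0.003,0],[0.3,0,-0.02,-0.003,0],[0.3,0,-0.05,-0.003,0],[0.3,0,-0.08,-0.003,0]]'
python3 - <<'E'
from h import *
go(.5,.0908,.042,.01)
E
```

```text
clock: 5.1
position: [0.6274, 0.0911, 0.0436]
ee_rot: [0.001, 0.703, 0.711, 0.001]
contact_force: [1.7, 1.1, 3.4]
width: 0.0436
gripper_force: 31.5
pos [0.6274 0.0911 0.0436] yaw 0.0105 row [ 0.002  -0.2549  0.0024] 0.0001 t 5.1 w 0.0436 tilt [0.0035 0.0001]
```

Forces are small, so I'll continue to the near end.

```bash
python3 -m creep '[[0.3,0,-0.04,0,0],[0.3,0,-0.08,0,0],[0.3,0,-0.12,0,0],[0.3,0,-0.16,0,0],[0.3,0,-0.2,0,0],[0.3,0,-0.23,0,0],[0.3,0,-0.255,0,0],[0.3,0,-0.255,0,0]]'
python3 - <<'E'
from h import *
d=shot('top','t2.png');shot('side')
go(.5,.0908,.042,.01); print(manip.get_state()['contact_force'])
for c in('top','wrist'):
  d=shot(c,c[0]+'3.png')
  for n in ('trimmer','head_orange'):
    for r in eyes.place_of(c,n)[:1]: print(c,n,r['centre'],r['confidence'],unproj(d,r['centre'],.01 if n!='trimmer' else 0))
E
```

```text
clock: 5.9
position: [0.4973, 0.0898, 0.0436]
ee_rot: [-0.0, 0.703, 0.711, -0.0]
contact_force: [-2.7, 0.8, 10.4]
width: 0.0435
gripper_force: 32.3
pos [0.4974 0.0898 0.0436] yaw 0.0106 row [0.002  0.0053 0.0032] 0.0001 t 6.0 w 0.0435 tilt [-0.0024  0.    ]
[-3.43332148  0.43424205 11.02846473]
top trimmer [218.5, 171.8] 0.58 [0.5870005  0.11729464 0.        ]
top head_orange [227.9, 208.8] 0.6 [0.50020736 0.09055988 0.01      ]
wrist trimmer [505.8, 179.6] 0.57 [5.89966398e-01 1.21095251e-01 2.77555756e-17]
wrist head_orange [323.0, 237.4] 0.92 [0.49757912 0.09246944 0.01      ]
```

View pics/w3.png

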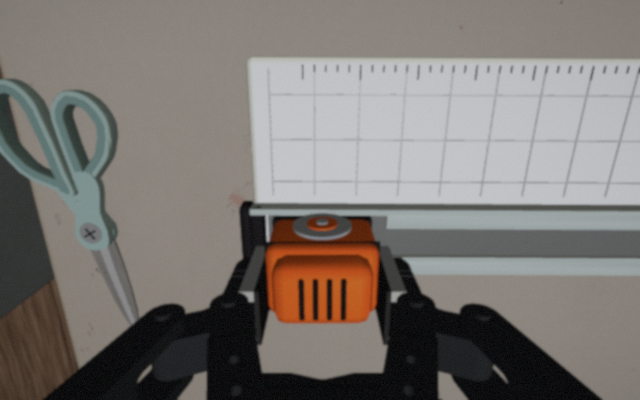

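The head sits between the end cap (col ~265) and the cut lip edge (col ~388), at trimmer x ≈ -91 mm. Lifting gently.

```bash
python3 -m creep '[[0.3,0,0,-0.008,0],[0.3,0,0,-0.016,0],[0.3,0,0,-0.024,0],[0.3,0,0,-0.032,0],[0.3,0,0,-0.04,0]]'
```

```text
clock: 6.8
position: [0.4992, 0.0896, 0.063]
ee_rot: [-0.0, 0.703, 0.711, -0.0]
contact_force: [0.4, -0.2, -0.3]
width: 0.043
gripper_force: 31.0
```

```bash
python3 -m creep '[[0.3,0,0,-0.08,0],[0.3,0,0,-0.15,0],[0.3,0,0,-0.18,0],[0.3,0,0,-0.18,0]]'; python3 -c "
from h import *
shot('side','s4.png');go(.689,-.065,.14,-.12)"
```

```text
clock: 7.2
position: [0.5012, 0.0897, 0.1554]
ee_rot: [0.002, 0.703, 0.711, 0.002]
contact_force: [0.1, -1.0, -1.5]
width: 0.0434
gripper_force: 31.2
pos [0.4998 0.0897 0.1537] yaw 0.0105 row [-0.3132  0.375   0.0282] 0.0208 t 7.25 w 0.0433 tilt [ 0.0024 -0.    ]
```

```bash
python3 -m creep '[[0.3,-0.313,0.375,0.03,0.0208],[0.3,-0.313,0.375,0.03,0.0208],[0.3,-0.313,0.375,0.03,0.0208],[0.3,-0.313,0.375,0.03,0.0208],[0.3,-0.313,0.375,0.03,0.0208],[0.3,-0.313,0.375,0.03,0.0208],[0.3,-0.313,0.375,0.03,0.0208],[0.3,-0.313,0.375,0.03,0.0208]]'; python3 -c "
from h import *
go(.689,-.065,.039,-.12);d=shot('wrist','w5.png');print(proj(d,[.689,-.065,.004]))"
```

```text
clock: 8.05
position: [0.6867, -0.064, 0.1361]
ee_rot: [-0.002, 0.748, 0.663, -0.001]
contact_force: [-0.4, 0.2, -0.2]
width: 0.0437
gripper_force: 31.2
pos [ 0.6867 -0.064   0.1361] yaw -0.12 row [-0.0015  0.0056  0.1942] -0.0 t 8.05 w 0.0437 tilt [-0.004   0.0011]
[np.float64(326.2075454653648), np.float64(185.45586801899606)]
```

View pics/w5.png

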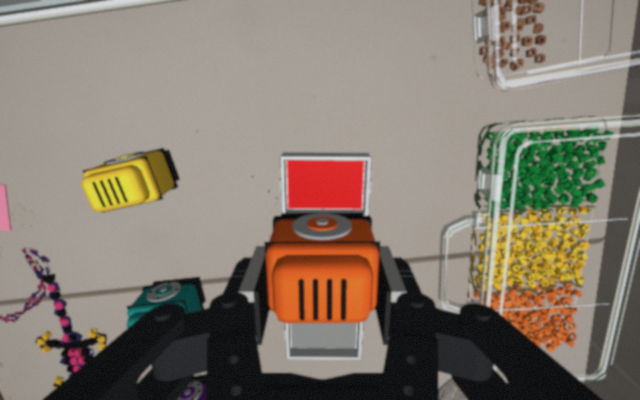

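The red pad is at (326,184), exactly where projected, and the tray is aligned with the gripper. Lowering.

```bash
python3 -m creep '[[0.3,-0.001,0.005,0.09,0],[0.3,-0.001,0.005,0.16,0],[0.3,-0.001,0.005,0.18,0],[0.3,-0.001,0.005,0.19,0],[0.3,-0.001,0.005,0.194,0],[0.3,-0.001,0.005,0.194,0]]'
```

```text
clock: 8.7
position: [0.6919, -0.0657, 0.0426]
ee_rot: [0.001, 0.748, 0.663, 0.001]
contact_force: [-1.1, 0.3, -0.9]
width: 0.0432
gripper_force: 31.2
```

```bash
python3 -m creep '[[0.3,0,0,0.004,0],[0.3,0,0,0.008,0],[0.3,0,0,0.01,0]]'; python3 -c "
from h import *
go(.689,-.065,.0376,-.12)"
```

```text
clock: 9.0
position: [0.6916, -0.0659, 0.0376]
ee_rot: [0.001, 0.748, 0.663, 0.001]
contact_force: [-3.4, 0.4, 9.7]
width: 0.0435
gripper_force: 32.5
pos [ 0.6916 -0.0659  0.0376] yaw -0.1203 row [ 0.0012 -0.0054 -0.    ] -0.0 t 9.0 w 0.0435 tilt [ 0.0021 -0.0005]
```

```bash
python3 -m creep '[[0.6,0,0,0,0],[0.9,0,0,0,0],[1,0,0,0,0],[1,0,0,0,0],[1,0,0,-0.05,0],[1,0,0,-0.14,0],[1,0,0,-0.22,0],[1,0,0,-0.22,0]]'; python3 -c "
from h import *
go(.5487,-.252,.145,.06)"
```

```text
clock: 9.8
position: [0.6949, -0.0664, 0.1529]
ee_rot: [0.005, 0.748, 0.663, 0.004]
contact_force: [0.8, 0.1, 0.1]
width: 0.0856
gripper_force: 0.0
pos [ 0.6949 -0.0664  0.1529] yaw -0.1202 row [-0.4036 -0.246   0.013 ] -0.0287 t 9.8 w 0.0856 tilt [ 0.0129 -0.0026]
```

```bash
python3 -m creep '[[1,-0.404,-0.246,0.013,-0.029],[1,-0.404,-0.246,0.013,-0.029],[1,-0.404,-0.246,0.013,-0.029],[1,-0.404,-0.246,0.013,-0.029],[1,-0.404,-0.246,0.013,-0.029],[1,-0.404,-0.246,0.013,-0.029],[1,-0.404,-0.246,0.013,-0.029],[1,-0.404,-0.246,0.013,-0.029]]'
cat >> h.py <<'E'
def wfit(n,p0,z=0):
    d=shot('wrist');m=mask('wrist',n,d,p0,z)
    if m is None: print(n,'no mask'); return
    print(n,np.round(fit([(d,m)],HEAD[1:],p0,z)[0],4))
E
python3 -c "
from h import *
go(.5487,-.252,.034,.06);wfit('head_purple',(.5487,-.252,.06));go(.5487,-.252,.034,.06);shot('wrist','w6.png')"
```

```text
clock: 10.6
position: [0.5451, -0.2507, 0.1391]
ee_rot: [-0.0, 0.685, 0.729, 0.0]
contact_force: [0.5, 0.6, 1.0]
width: 0.0854
gripper_force: 0.0
pos [ 0.5451 -0.2507  0.1391] yaw 0.0624 row [-0.0031  0.0069  0.2102] 0.0004 t 10.6 w 0.0854 tilt [0.0003 0.0006]
head_purple [ 0.5477 -0.2496  0.1061]
pos [ 0.5454 -0.2504  0.1391] yaw 0.0636 row [-0.0037  0.0064  0.2103] 0.0006 t 10.7 w 0.0851 tilt [0.0002 0.0003]
```

View pics/w6.png

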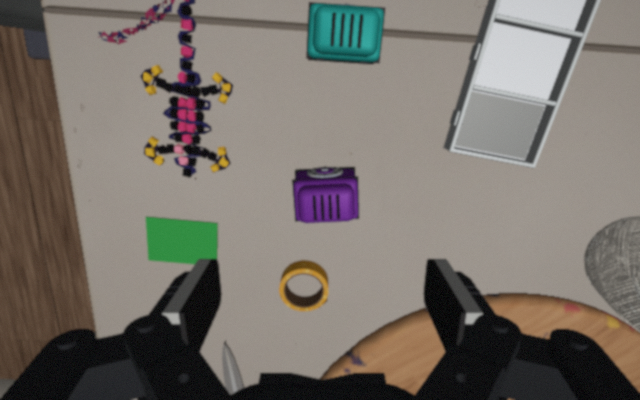

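Purple is at (326,196), tilted slightly more than the gripper. I'm correcting the yaw to about 0.106 and gripping.

```bash
python3 -m creep '[[1,-0.001,0.005,0.08,-0.0068],[1,-0.001,0.005,0.16,-0.0068],[1,-0.001,0.005,0.21,-0.0068],[1,-0.001,0.005,0.21,-0.0068],[0.3,-0.001,0.005,0.21,-0.0068],[0.3,-0.001,0.005,0.21,-0.0068],[0.3,-0.001,0.005,0.21,-0.0068],[0.3,-0.001,0.005,0.21,-0.0068],[0.3,-0.001,0.005,0.21,-0.0068]]' 30; python3 -c "
from h import *
go(.5487,-.252,.034,.1)"
```

```text
clock: 11.65
position: [0.5485, -0.2525, 0.0363]
ee_rot: [0.002, 0.669, 0.743, 0.001]
contact_force: [-0.2, 1.0, 6.8]
width: 0.0435
gripper_force: 32.2
pos [ 0.5485 -0.2525  0.0363] yaw 0.1045 row [0.001  0.0006 0.0046] 0.0007 t 11.65 w 0.0435 tilt [ 0.0037 -0.002 ]
```

```bash
python3 -m creep '[[0.3,0,0,-0.04,0],[0.3,0,0,-0.12,0],[0.3,0,0,-0.2,0],[0.3,0,0,-0.22,0],[0.3,0,0,-0.22,0]]'; python3 -c "
from h import *
go(.684,-.110,.145,-.12)"
```

```text
clock: 12.15
position: [0.548, -0.2525, 0.1467]
ee_rot: [0.002, 0.669, 0.743, 0.0]
contact_force: [-0.9, -0.2, -0.5]
width: 0.0432
gripper_force: 31.4
pos [ 0.548  -0.2525  0.1467] yaw 0.1046 row [0.255  0.3002 0.0038] 0.0357 t 12.15 w 0.0432 tilt [ 0.0042 -0.0027]
```

```bash
python3 -m creep '[[0.3,0.255,0.3,0.003,0.0358],[0.3,0.255,0.3,0.003,0.0358],[0.3,0.255,0.3,0.003,0.0358],[0.3,0.255,0.3,0.003,0.0358],[0.3,0.255,0.3,0.003,0.0358],[0.3,0.255,0.3,0.003,0.0358],[0.3,0.255,0.3,0.003,0.0358]]'; python3 -c "
from h import *
go(.684,-.110,.042,-.12);shot('wrist','w7.png');shot('top','t7.png')
import cv2
a=cv2.imread('pics/w7.png');b=cv2.imread('pics/t7.png')[80:200,210:410];cv2.imwrite('pics/c7.png',np.hstack([a[100:400,150:490],cv2.resize(b,(460,300))[:, :460]]))"
```

```text
clock: 12.85
position: [0.6813, -0.1098, 0.141]
ee_rot: [-0.001, 0.748, 0.663, -0.001]
contact_force: [-0.0, 0.0, -0.3]
width: 0.0436
gripper_force: 31.4
pos [ 0.6813 -0.1098  0.141 ] yaw -0.1206 row [0.0003 0.0062 0.198 ] -0.0001 t 12.85 w 0.0436 tilt [-0.0038  0.0002]
```

View pics/c7.png

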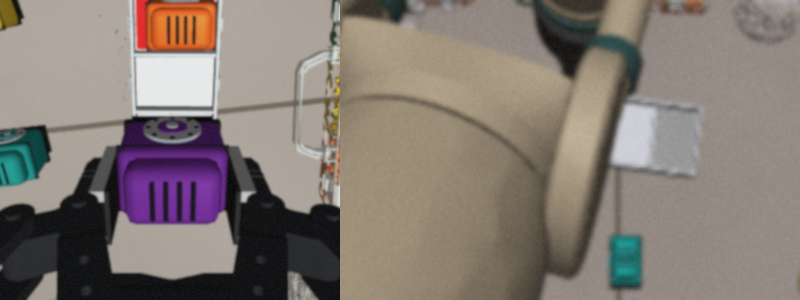

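The purple head's target bay is centred at (325,182), right under the gripper. Orange stands in the red bay. Lowering.

```bash
python3 -m creep '[[0.3,0,0.003,0.09,0],[0.3,0,0.003,0.16,0],[0.3,0,0.003,0.19,0],[0.3,0,0.003,0.194,0],[0.3,0,0.003,0.198,0],[0.3,0,0.003,0.202,0],[0.3,0,0.003,0.204,0]]'; python3 -c "
from h import *
go(.684,-.110,.039,-.12)"
```

```text
clock: 13.65
position: [0.6855, -0.1099, 0.0425]
ee_rot: [0.001, 0.748, 0.663, 0.001]
contact_force: [-0.1, -0.3, -0.8]
width: 0.0435
gripper_force: 31.4
pos [ 0.6855 -0.1099  0.0425] yaw -0.1203 row [-0.0005 -0.003   0.0071] -0.0001 t 13.65 w 0.0435 tilt [ 0.0031 -0.0009]
```

```bash
python3 -m creep '[[0.3,0,-0.002,0.005,0],[0.3,0,-0.002,0.009,0],[0.3,0,-0.002,0.009,0]]'
```

```text
clock: 13.95
position: [0.6843, -0.1096, 0.0393]
ee_rot: [0.001, 0.748, 0.663, 0.001]
contact_force: [-2.2, 0.4, 10.1]
width: 0.0431
gripper_force: 32.6
```

```bash
python3 -m creep '[[0.6,0,0,0,0],[0.9,0,0,0,0],[1,0,0,0,0],[1,0,0,0,0],[1,0,0,-0.05,0],[1,0,0,-0.14,0],[1,0,0,-0.21,0],[1,0,0,-0.21,0]]'; python3 -c "
from h import *
go(.5535,-.148,.140,0)"
```

```text
clock: 14.75
position: [0.687, -0.1103, 0.1475]
ee_rot: [0.005, 0.748, 0.663, 0.003]
contact_force: [0.1, -1.2, 0.8]
width: 0.0851
gripper_force: 0.0
pos [ 0.687  -0.1103  0.1475] yaw -0.1202 row [-0.1069 -0.2562  0.0123] -0.0191 t 14.75 w 0.0851 tilt [ 0.0113 -0.003 ]
```

```bash
python3 -m creep '[[1,-0.107,-0.256,0.012,-0.019],[1,-0.107,-0.256,0.012,-0.019],[1,-0.107,-0.256,0.012,-0.019],[1,-0.107,-0.256,0.012,-0.019],[1,-0.107,-0.256,0.012,-0.019],[1,-0.107,-0.256,0.012,-0.019]]';python3 -c "
from h import *
wfit('head_teal',(.5535,-.148,0));go(.5535,-.148,.036,0);shot('wrist','w8.png')"
```

```text
clock: 15.35
position: [0.5512, -0.1473, 0.1353]
ee_rot: [0.001, 0.707, 0.707, 0.0]
contact_force: [0.2, 0.1, 0.5]
width: 0.0855
gripper_force: 0.0
head_teal [ 0.552  -0.1446 -0.001 ]
pos [ 0.5514 -0.1471  0.1352] yaw -0.0002 row [-0.0017  0.0041  0.1984] -0.0 t 15.45 w 0.0853 tilt [ 0.001  -0.0003]
```

View pics/w8.png

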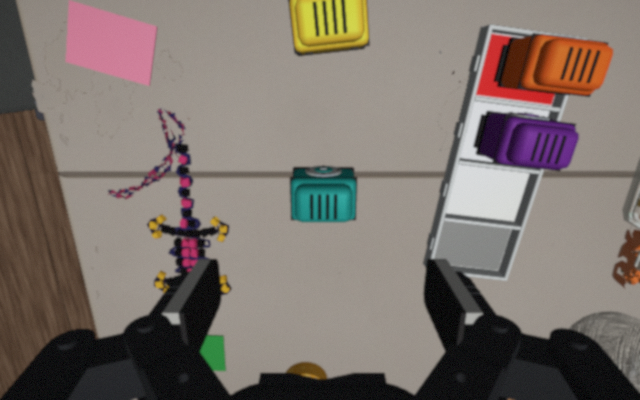

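Teal is centred and square at (323,195). Orange and purple stand in their bays.

```bash
python3 -m creep '[[1,0.001,0.002,0.08,0],[1,0.001,0.002,0.15,0],[1,0.001,0.002,0.2,0],[1,0.001,0.002,0.2,0],[0.3,0.001,0.002,0.2,0],[0.3,0.001,0.002,0.2,0],[0.3,0.001,0.002,0.2,0],[0.3,0.001,0.002,0.2,0],[0.3,0.001,0.002,0.2,0]]' 30; python3 -m creep '[[0.3,0,0,-0.04,0],[0.3,0,0,-0.12,0],[0.3,0,0,-0.2,0],[0.3,0,0,-0.22,0],[0.3,0,0,-0.22,0]]'; python3 -c "
from h import *
go(.673,-.199,.145,-.12)"
```

```text
clock: 16.4
position: [0.5523, -0.1472, 0.0371]
ee_rot: [0.002, 0.707, 0.707, 0.001]
contact_force: [-0.7, 0.1, 5.9]
width: 0.0437
gripper_force: 32.2
clock: 16.9
position: [0.5519, -0.1471, 0.1475]
ee_rot: [0.002, 0.707, 0.707, 0.001]
contact_force: [-0.3, 0.7, -0.4]
width: 0.0431
gripper_force: 31.4
pos [ 0.5519 -0.1471  0.1475] yaw -0.0009 row [-0.1036  0.2422  0.0062] 0.019 t 16.9 w 0.0431 tilt [ 0.0044 -0.0018]
```

```bash
python3 -m creep '[[0.3,-0.104,0.242,0.005,0.019],[0.3,-0.104,0.242,0.005,0.019],[0.3,-0.104,0.242,0.005,0.019],[0.3,-0.104,0.242,0.005,0.019],[0.3,-0.104,0.242,0.005,0.019],[0.3,-0.104,0.242,0.005,0.019]]';python3 -c "
from h import *
go(.673,-.199,.042,-.12);d=shot('wrist','w9.png');print(proj(d,[.673,-.199,.004]))"
```

```text
clock: 17.5
position: [0.6699, -0.1979, 0.1411]
ee_rot: [-0.002, 0.748, 0.663, -0.001]
contact_force: [0.5, -0.1, -0.5]
width: 0.0433
gripper_force: 31.4
pos [ 0.6699 -0.1979  0.1411] yaw -0.1202 row [-0.0017  0.0072  0.1981] -0.0 t 17.5 w 0.0433 tilt [-0.0041  0.0016]
[np.float64(327.2325170333879), np.float64(183.72094427287385)]
```

View pics/w9.png

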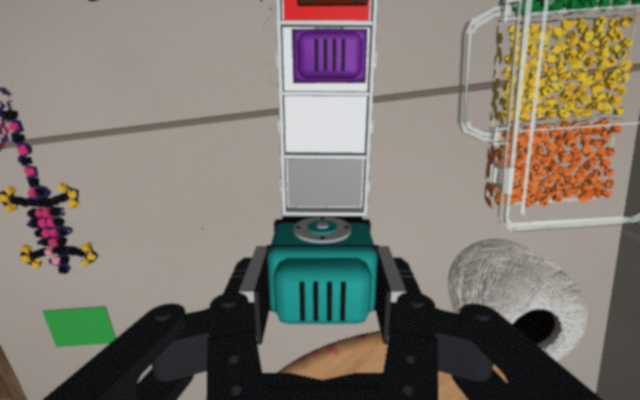

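The grey bay is centred at (326,182) against a projected (327,184). Lowering.

```bash
python3 -m creep '[[0.3,0,0.003,0.09,0],[0.3,0,0.003,0.16,0],[0.3,0,0.003,0.19,0],[0.3,0,0.003,0.198,0],[0.3,0,0.003,0.204,0],[0.3,0,0.003,0.208,0],[0.3,0,0.003,0.208,0]]'
```

```text
clock: 18.25
position: [0.6745, -0.1994, 0.0411]
ee_rot: [0.002, 0.748, 0.663, 0.001]
contact_force: [-0.8, 0.1, 4.0]
width: 0.0434
gripper_force: 31.7
```

```bash
python3 -m creep '[[0.3,0,-0.002,0.002,0],[0.6,0,-0.002,0.002,0],[0.9,0,-0.002,0.002,0],[1,0,-0.002,0.002,0],[1,0,-0.002,0.002,0],[1,0,0,-0.05,0],[1,0,0,-0.14,0],[1,0,0,-0.21,0],[1,0,0,-0.21,0]]'; python3 -c "
from h import *
go(.5555,-.04,.140,.115)"
```

```text
clock: 19.15
position: [0.6768, -0.2003, 0.1503]
ee_rot: [0.005, 0.748, 0.663, 0.003]
contact_force: [1.2, -0.2, -0.1]
width: 0.0854
gripper_force: 0.0
pos [ 0.6768 -0.2003  0.1503] yaw -0.1202 row [ 0.2892 -0.2795  0.0164] -0.0374 t 19.15 w 0.0854 tilt [ 0.0111 -0.0046]
```

```bash
python3 -m creep '[[1,0.289,-0.279,0.016,-0.0374],[1,0.289,-0.279,0.016,-0.0374],[1,0.289,-0.279,0.016,-0.0374],[1,0.289,-0.279,0.016,-0.0374],[1,0.289,-0.279,0.016,-0.0374],[1,0.289,-0.279,0.016,-0.0374],[1,0.289,-0.279,0.016,-0.0374]]';python3 -c "
from h import *
wfit('head_yellow',(.5555,-.04,.115));go(.5555,-.04,.036,.115);shot('wrist','w10.png')"
```

```text
clock: 19.85
position: [0.5533, -0.0394, 0.1358]
ee_rot: [0.001, 0.665, 0.746, 0.0]
contact_force: [1.2, -0.2, 0.1]
width: 0.0857
gripper_force: 0.0
head_yellow [ 0.5553 -0.036   0.0857]
pos [ 0.5534 -0.0399  0.1357] yaw 0.1137 row [-0.0005  0.0039  0.1994] -0.0002 t 19.95 w 0.085 tilt [ 0.0009 -0.0005]
```

View pics/w10.png

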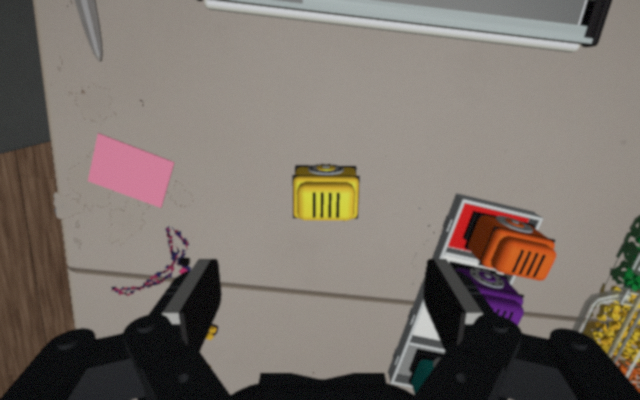

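Yellow is square and centred at (326,193). Gripping.

```bash
python3 -m creep '[[1,0.003,0.004,0.08,0],[1,0.003,0.004,0.15,0],[1,0.003,0.004,0.2,0],[1,0.003,0.004,0.2,0],[0.3,0.003,0.004,0.2,0],[0.3,0.003,0.004,0.2,0],[0.3,0.003,0.004,0.2,0],[0.3,0.003,0.004,0.2,0],[0.3,0.003,0.004,0.2,0]]' 30; python3 -m creep '[[0.3,0,0,-0.04,0],[0.3,0,0,-0.12,0],[0.3,0,0,-0.2,0],[0.3,0,0,-0.22,0],[0.3,0,0,-0.22,0]]'; python3 -c "
from h import *
go(.6785,-.1548,.145,-.12)"
```

```text
clock: 20.9
position: [0.5555, -0.0374, 0.0375]
ee_rot: [0.002, 0.665, 0.747, 0.001]
contact_force: [0.1, -0.8, 5.5]
width: 0.0435
gripper_force: 32.0
clock: 21.4
position: [0.5551, -0.0372, 0.1479]
ee_rot: [0.002, 0.665, 0.747, 0.001]
contact_force: [0.3, 0.1, -0.2]
width: 0.0433
gripper_force: 31.3
pos [ 0.5551 -0.0372  0.1479] yaw 0.1149 row [-0.262   0.2182  0.0072] 0.0374 t 21.4 w 0.0433 tilt [ 0.0046 -0.001 ]
```

```bash
python3 -m creep '[[0.3,-0.262,0.218,0.005,0.0374],[0.3,-0.262,0.218,0.005,0.0374],[0.3,-0.262,0.218,0.005,0.0374],[0.3,-0.262,0.218,0.005,0.0374],[0.3,-0.262,0.218,0.005,0.0374],[0.3,-0.262,0.218,0.005,0.0374],[0.3,-0.262,0.218,0.005,0.0374]]';python3 -c "
from h import *
go(.6785,-.1548,.041,-.12);d=shot('wrist','w11.png');print(proj(d,[.6785,-.1548,.004]))"
```

```text
clock: 22.1
position: [0.6756, -0.1533, 0.1419]
ee_rot: [-0.002, 0.748, 0.664, -0.001]
contact_force: [-0.7, -0.9, -1.0]
width: 0.0435
gripper_force: 31.2
pos [ 0.6756 -0.1533  0.1419] yaw -0.1197 row [-0.0024  0.0069  0.2019] 0.0 t 22.1 w 0.0435 tilt [-0.0035  0.0015]
[np.float64(326.9992026249757), np.float64(183.81361425498355)]
```

View pics/w11.png

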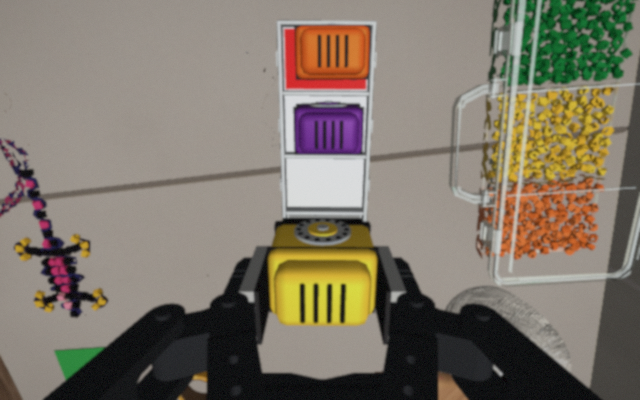

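The empty bay is centred at (326,182), as expected. Lowering.

```bash
python3 -m creep '[[0.3,-0.001,0.002,0.09,0],[0.3,-0.001,0.002,0.16,0],[0.3,-0.001,0.002,0.19,0],[0.3,-0.001,0.002,0.198,0],[0.3,-0.001,0.002,0.204,0],[0.3,-0.001,0.002,0.208,0],[0.3,-0.001,0.002,0.211,0],[0.3,-0.001,0.002,0.211,0]]'
```

```text
clock: 22.95
position: [0.6795, -0.1556, 0.0406]
ee_rot: [0.002, 0.748, 0.663, 0.001]
contact_force: [-0.7, 1.1, 4.4]
width: 0.0433
gripper_force: 31.8
```

Seated. Releasing, then moving clear.

```bash
python3 -m creep '[[0.3,0,0,0.001,0],[0.6,0,0,0.001,0],[0.9,0,0,0.001,0],[1,0,0,0.001,0],[1,0,0,0.001,0],[1,0,0,-0.05,0],[1,0,0,-0.14,0],[1,0,0,-0.24,0],[1,0,0,-0.24,0]]'; python3 -m creep '[[1,0,-0.1,-0.1,0],[1,0,-0.2,-0.1,0],[1,0,-0.3,-0.1,0],[1,0,-0.4,-0.1,0],[1,0,-0.45,-0.1,0],[1,0,-0.45,-0.1,0],[1,0,-0.45,-0.1,0]]'
python3 - <<'E'
from h import *
d=shot('top','t12.png');s=shot('side','s12.png')
a=cv2.resize(d['frame'][80:280,180:440],(520,400),interpolation=3);b=cv2.resize(s['frame'][130:310,280:420],(280,360),interpolation=3)
o=np.zeros((400,800,3),np.uint8);o[:,:520]=a;o[:360,520:]=b
cv2.imwrite('pics/c12.png',o[:,:,::-1])
E
```

```text
clock: 23.85
position: [0.6827, -0.1568, 0.1662]
ee_rot: [0.007, 0.748, 0.663, 0.004]
contact_force: [-0.1, 0.4, 0.3]
width: 0.0856
gripper_force: 0.0
clock: 24.55
position: [0.4546, -0.1283, 0.2081]
ee_rot: [0.001, 0.749, 0.663, 0.0]
contact_force: [0.0, 0.4, -0.5]
width: 0.0854
gripper_force: 0.0
```

View pics/c12.png

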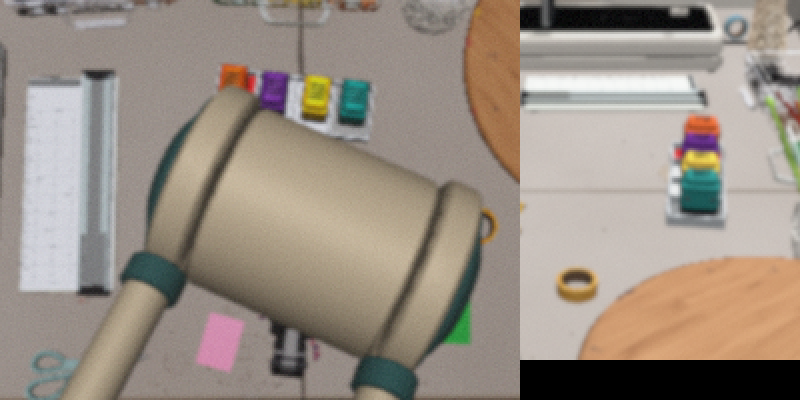

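The final view shows orange, purple, yellow and teal upright in the tray (top crop (234,80), (274,90), (316,96), (354,100)). The rail is empty, the tape roll hasn't moved, and the gripper is clear. Handing in.

```bash
python3 -c "
from rig import manip
print(manip.sign_off())"
```

```text
the job is handed in; nothing more can be done
None
```

All four heads are standing upright in the tray (orange on the red pad, then purple, yellow, and teal at the opposite end), the tape roll and lizard were never touched, and the job is handed in after about 25 s on the robot's clock; the verdict was not shown to me.

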